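Shake caps over the oven tray and shut the drawer

ROBOT

A 6-joint arm with a two-finger parallel gripper is mounted at the origin on the work surface. World frame = base frame: x ahead of the robot, y to its left, z up, the work surface at z = 0. Lengths are in m, angles in rad, forces in N, time in s.
With the tool pointing down it reaches from about 0.3 to 0.75 m from the base axis. Payload 8.5 kg.
Tool frame: the origin (TCP) lies between the finger pads; the fingertips stand 17 mm ahead of it and the grasp point (between the pads) lies 2 mm behind it; z points along the fingers, y is the line along which they close (so a half turn about z gives the same grasp; the last joint's range is limited). The gripper opens to 85 mm and grips with 20 to 120 N. Pads are 22 mm wide; open, the fingers measure 114 mm over their backs; the gripper's body (76 mm by 85 mm) begins 54 mm behind the grasp point. The pads swing forward as they close: fully open they stand 13 mm farther back than shut.
Start: joints at [-1.387, 0.381, 1.297, -0, 1.464, -0.215], TCP at [0.214, -0.507, 0.248] pointing down, gripper open.
Joint ranges: [-3.11, 3.11], [-0.89, 2.33], [0.22, 2.48], [-1.42, 4.56], [0.17, 2.85], [-2.88, 2.88]. Speed limits (rad/s): [2.39, 2.39, 3.14, 3.14, 3.14, 3.14].

INTERFACE

Orientations are given as a unit quaternion [x, y, z, w].
In Python, from bench import telemetry, eyes, r gives the robot as it stands.
- The arm moves only by the tool step_arm, never from a script. Its argument "rows" is one flat list of numbers, 7 for each row, row after row: the shift along the tool's x, y, z in mm, then the turn, a rotation vector about the tool's x, y, z in rad, then the opening, from 0 (shut) to 1 (fully open). In form: [x, y, z, ax, ay, az, claw, x, y, z, ax, ay, az, claw, ...]. A call has 1 to 8 rows; each row is the pose to reach, as a shift and turn from the pose commanded when the call began, along the tool's axes at that moment; what a row does not reach only later rows make up. A row lasts 1/8 s, in which the tool goes at most 62.5 mm and 10.7 degrees, less where a joint would pass 70% of its speed; a pose out of reach is approached as far as the arm can. A call with a gripper value outside its range is refused whole. The fingers move at their own pace and stop on an object; the grip force is fixed at half the most. Time passes only in rows, so rows that repeat a pose let the fingers close. It gives the time, the measured TCP pose, the force, the opening and the grip force at its end, in the units of the state.
- telemetry.state(): the state, without advancing time (a new reading comes with each control period).
- eyes.read_camera(name): name is "scene" or "side" or "wrist"; returns a dict with "frame" (400x640x3 uint8, red, green, blue), "camera_matrix" (3x3 intrinsics, pixels), "R" (3x3) and "t" (3): a world point X has camera coordinates R X + t; the wrist camera has in their place "T_tool_cam" (4x4, takes a point from camera to tool coordinates, whose origin is the TCP and whose axes are the flange's). Camera axes: x right, y down, z forward; pixel columns grow to the right and rows downward; lengths in m; the calibration is good to about 2 mm. A picture is of the moment at which its call begins: read the wrist's pose just before it. There is no depth.
- r.sign_off(): hands the job in; it is judged then, once.
The state is a dict: "clock": time; "joint_positions": joint angles; "joint_velocities": joint speeds; "joint_efforts": joint torques, N m; "position": TCP position; "eef_rot": TCP orientation; "contact_force": force on the tool from outside, world axes, zero at the start; "wrist_torque": the same for the moment, N m; "finger_gap": finger opening in m; "gripper_force": force on a finger pad.
Only numpy, scipy, OpenCV 4.12 (cv2) and the standard library are available. Lean on these libraries where they do the work, as an engineer would, in place of code of your own. Each camera call takes 0.05 s, during which the arm holds its last target. There are 200 camera calls.

TASK

Pick up the white shaker by its bar and shake all eight hexagonal caps out of it, spread evenly over the three bays of the open oven tray: at least two in every bay and none left elsewhere, without touching the caps with the fingers. Then stand the empty shaker upright on the bench and push the drawer gently fully shut. Leave the bottle, the jar and the case where they are.

Things in the scene. Friction and masses are not known exactly. Their poses are not given: they have to be found in the camera images.
- shaker: White plastic shaker with the eight caps, 126 mm long (x), 65 wide (y), 90 high, 160-260 g empty. Origin: centre of its underside; z up. Two channels along x, each 28 mm wide: 3 mm floor, walls to 29 mm, open on top, closed at the back (-x). Held level it keeps the caps; tipped mouth down, they slide at a slope of 26 to 36 degrees (friction varies), and stop when levelled.
- shaker_mouth (a point): Middle of the floor's edge at the shaker's open mouth: its +x end, x = +63 mm, 3 mm above the underside. Both channels are fully open here, with no lip. Axes as the shaker's.
- shaker_grip (a point): Centre of the shaker's grip, 68 mm above its underside: a grey bar over the wall between the channels, 60 mm long (x), 16 mm thick (y), from 46 to 90 mm above the underside. Axes as the shaker's.
- tray (a joint): Drawer tray of the curing oven, a slide: 0 = fully shut, 0.25 to 0.268 as found, 0.27 = end of travel (m). It needs about 2 N, plus 4 N per m/s, and stays where it is left. It runs over two rails 10 mm high on the bench. Over 0.4 m/s counts as slamming.
- bay_front (a point): Centre of the floor of the bay next to the drawer's front panel. Axes of the bay points: x points into the oven (the way the drawer shuts), y across the tray, z up. The front panel, 4 mm thick and 220 mm wide (y), stands with its inner face 37.5 mm before this point; its top is 40 mm above the tray's floor.
- bay_mid (a point): Centre of the floor of the middle bay. The open steel tray has three bays in a row along x, each 75 mm (x) by 170 mm (y) inside, 79 mm apart centre to centre; dividers 4 mm thick, 24 mm high; outer walls 4 mm thick, 32 mm high above the floor. The floor is 20 mm above the bench.
- bay_rear (a point): Centre of the floor of the bay nearest the oven. As found it lies 56 to 75 mm before the oven's front face; the oven is a steel box 300 mm deep (x), 270 mm wide (y), 154 mm high, centred on the tray in y.
- tray_handle (a point): Middle of the drawer's bar handle: a 10 mm round bar, 120 mm long in y, 35 mm before the front panel, 42 mm above the bench. Axes as the bays'. Pushed towards the oven it shuts the drawer.
- bottle: Upright white plastic bottle, 56 mm diameter, 150 mm high; bystander. Origin: centre of its underside.
- jar: Clear jar with a white lid, 68 mm diameter, 85 mm high; bystander. Origin: centre of its underside.
- case: Small dark closed instrument case, 120 x 80 x 28 mm, lying flat; bystander. Origin: centre of its underside, x along its length.
- cap1: Hexagonal aluminium cap with a black bore, 22 mm across flats (25.4 mm across corners), 16 mm high, 18 g; one of eight alike that start in the shaker, four in each channel. Origin: its centre; z along its bore.
- cap2: Hexagonal aluminium cap with a black bore, 22 mm across flats (25.4 mm across corners), 16 mm high, 18 g; one of eight alike that start in the shaker, four in each channel. Origin: its centre; z along its bore.
- cap3: Hexagonal aluminium cap with a black bore, 22 mm across flats (25.4 mm across corners), 16 mm high, 18 g; one of eight alike that start in the shaker, four in each channel. Origin: its centre; z along its bore.
- cap4: Hexagonal aluminium cap with a black bore, 22 mm across flats (25.4 mm across corners), 16 mm high, 18 g; one of eight alike that start in the shaker, four in each channel. Origin: its centre; z along its bore.
- cap5: Hexagonal aluminium cap with a black bore, 22 mm across flats (25.4 mm across corners), 16 mm high, 18 g; one of eight alike that start in the shaker, four in each channel. Origin: its centre; z along its bore.
- cap6: Hexagonal aluminium cap with a black bore, 22 mm across flats (25.4 mm across corners), 16 mm high, 18 g; one of eight alike that start in the shaker, four in each channel. Origin: its centre; z along its bore.
- cap7: Hexagonal aluminium cap with a black bore, 22 mm across flats (25.4 mm across corners), 16 mm high, 18 g; one of eight alike that start in the shaker, four in each channel. Origin: its centre; z along its bore.
- cap8: Hexagonal aluminium cap with a black bore, 22 mm across flats (25.4 mm across corners), 16 mm high, 18 g; one of eight alike that start in the shaker, four in each channel. Origin: its centre; z along its bore.

How it is judged:
By the outcome, as a careful person would: the job done as asked, in the order asked, and still so for the second after the job is handed in, with the robot touching nothing.
It also fails if it takes over 72 s, if anything falls off the work surface, if the arm or the gripper's body presses on something with over 40 N, if the wrist force passes 120 N, or if a joint passes its speed limit or range.

## Working session

There is one attempt and no reset: what is moved stays moved. The work goes in short steps, Python scripts to look and compute and a tool call to move; the robot and the scene stay as the last step left them, time stands still between calls to the robot, and variables do not carry over. Pictures are saved under pics/ and viewed, at most 10 in all, crops included, and the job is handed in when it is done.

Besides the shell and the picture viewer there is one more tool, called after "Emit:" as name(argument=value, ...) on one line, values as JSON. step_arm: Moves the arm, as the interface text tells. Its arguments: {"type":"object","properties":{"rows":{"type":"array"}},"required":["rows"]}

```bash
mkdir -p pics; ls; cat > h.py <<'E'
import numpy as np, cv2
from bench import telemetry, eyes, r
from scipy.spatial.transform import Rotation as Rot
def cam(name):
    s=telemetry.state(); c=eyes.read_camera(name); K=np.array(c['camera_matrix'])
    if name=='wrist':
        T=np.eye(4);T[:3,:3]=Rot.from_quat(s['eef_rot']).as_matrix();T[:3,3]=s['position']
        T=T@np.array(c['T_tool_cam']); R=T[:3,:3].T; t=-R@T[:3,3]
    else: R=np.array(c['R']);t=np.array(c['t'])
    return c['frame'],K,R,t
def ray(K,R,t,uv,z):
    uv=np.atleast_2d(np.array(uv,float)); d=np.c_[uv,np.ones(len(uv))]@np.linalg.inv(K).T@R
    o=-R.T@t; return o+d*((z-o[2])/d[:,2])[:,None]
def proj(K,R,t,X):
    p=(np.atleast_2d(X)@R.T+t)@K.T; return p[:,:2]/p[:,2:]
def save(n,f): cv2.imwrite('pics/'+n,f[:,:,::-1])
E
python3 - <<'E'
from h import *
for n in('scene','side','wrist'):
    f,K,R,t=cam(n); save(n+'0.png',f); np.savez(n+'0.npz',f=f,K=K,R=R,t=t); print(n,K[0,0],-R.T@t,R[2])
s=telemetry.state();print(s)
E
```

```text
pics
scene 366.2021245931909 [ 1.08418188 -0.39240243  0.64826841] [-0.60635085  0.46128712 -0.64772899]
side 405.9794554068547 [ 0.33046379 -0.81016143  0.6012059 ] [ 0.21047387  0.82171939 -0.52960173]
wrist 280.80921462494507 [ 0.27303757 -0.4820424   0.37244964] [-0.23800977 -0.10030109 -0.96606989]
{'clock': 0.15, 'joint_positions': array([-1.38728634e+00,  3.81077967e-01,  1.29801023e+00, -2.43030278e-05,
        1.46357321e+00, -2.15331607e-01]), 'joint_velocities': array([-0.00039817, -0.00165284, -0.00502381, -0.00044326, -0.00041413,
       -0.00063297]), 'joint_efforts': array([ 3.70251626e-03, -4.48627496e+01, -2.31344390e+01, -1.28383335e-04,
        3.77069824e-03,  1.39288210e-05]), 'position': array([ 0.213535  , -0.5066556 ,  0.24785964]), 'eef_rot': array([ 9.80181085e-01,  1.98102891e-01, -3.57744790e-06, -5.34504223e-04]), 'contact_force': array([ 0.6360949 , -0.25320692, -0.54473553]), 'wrist_torque': array([-0.00370876, -0.00736731,  0.04630319]), 'gripper_force': 0.0, 'finger_gap': 0.0857074312551679}
```

View pics/scene0.png

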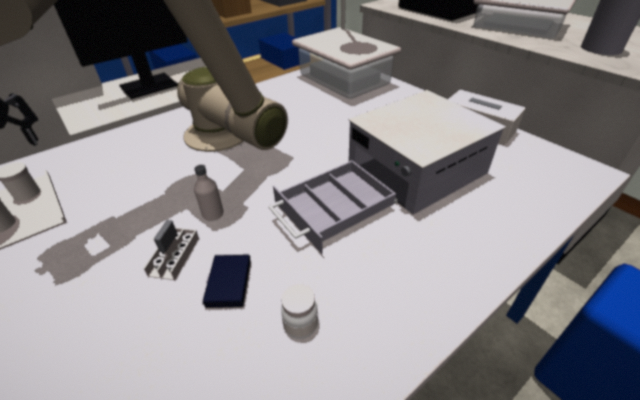

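View pics/side0.png

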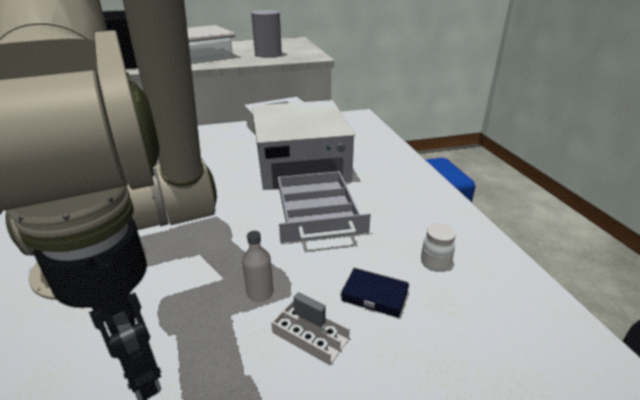

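The scene view shows the shaker at about (172,253), bottle (208,195), case (228,280), jar (300,310), tray (335,203) and oven (425,145). The side view has the shaker at (310,325) and the tray at (320,208). Next I'll enlarge both to pick corners.

```bash
python3 - <<'E'
from h import *
a=np.load('side0.npz')['f'];b=np.load('scene0.npz')['f']
def c(f,x,y): return cv2.resize(f[y:y+75,x:x+100],None,fx=4,fy=4,interpolation=cv2.INTER_CUBIC)
save('crops.png',np.vstack([np.hstack([c(a,265,288),c(a,275,170)]),np.hstack([c(b,125,212),cv2.resize(b[155:260,265:405],(400,300),interpolation=cv2.INTER_CUBIC)])]))
E
```

```text
(no output)
```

View pics/crops.png

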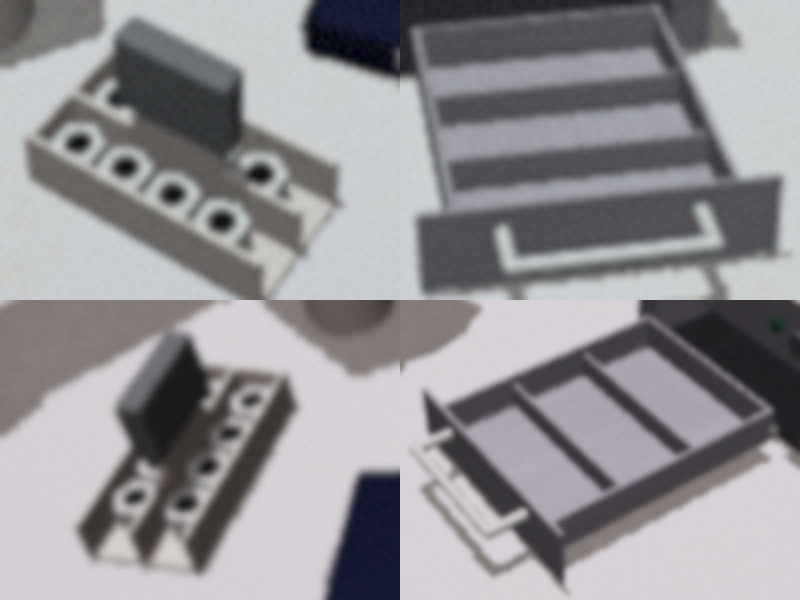

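```bash
cat > m.py <<'E'
from h import *
from scipy.optimize import least_squares
C={n:np.load(n+'0.npz') for n in('scene','side')}
def fit(obs,p0):
    def f(p,full=0):
        o=[]
        for n,uv,X in obs:
            c=C[n];cs,sn=np.cos(p[2]),np.sin(p[2]);X=np.array(X)/1000
            o.append(proj(c['K'],c['R'],c['t'],[p[0]+cs*X[0]-sn*X[1],p[1]+sn*X[0]+cs*X[1],X[2]])[0]-uv)
        return np.ravel(o)
    q=least_squares(f,p0,loss='soft_l1');print(np.round(q.x,4),np.degrees(q.x[2]).round(2));print(np.round(f(q.x).reshape(-1,2),1).tolist());return q.x
S=lambda x,y,X:('side',np.array([x/4+265,y/4+288])-.4,X)
N=lambda x,y,X:('scene',np.array([x/4+125,y/4+212])-.4,X)
print('shaker')
fit([S(28,140,(-63,-32.5,29)),S(265,267,(63,-32.5,29)),S(338,165,(63,32.5,29)),S(303,213,(63,0,29)),S(340,205,(63,32.5,0)),
 N(287,75,(-63,32.5,29)),N(200,273,(63,32.5,0)),N(92,258,(63,-32.5,0)),N(80,230,(63,-32.5,29)),N(145,267,(63,0,0)),
 S(118,35,(-30,-8,90)),S(242,69,(30,8,90))],[.4,-.4,-.7])
T=lambda x,y,X:('side',np.array([x/4+275-100,y/4+170])-.4,X)
k=140/400
U=lambda x,y,X:('scene',np.array([(x-400)*k+265,(y-300)*k+155])-.3,X)
print('tray (bay_mid)')
fit([T(418,218,(-120.5,110,60)),T(780,180,(-120.5,-110,60)),T(655,8,(118.5,-87,52)),T(415,30,(118.5,87,52)),
 U(427,393,(-120.5,110,60)),U(565,535,(-120.5,-110,60)),U(770,410,(118.5,-87,52)),U(650,320,(118.5,87,52))],[.6,-.1,1.5])
for nm,a,b,z in (('jar',(440,230),(298,295),.085),('bottle',(254,235),(200,169),.15),('case',(377,284),(229,267),.028)):
    for n,uv in(('side',a),('scene',b)): c=C[n];print(nm,n,ray(c['K'],c['R'],c['t'],uv,z)[0].round(3))
E
python3 m.py
```

```text
shaker
[ 0.4376 -0.3256 -0.8352] -47.85
[[-0.5, -1.1], [-0.3, -0.2], [0.9, -1.0], [0.3, -0.3], [-0.2, -0.0], [-0.6, -1.0], [-0.1, 0.6], [-0.8, 0.6], [-2.2, -0.7], [-0.3, 0.2], [-1.5, -0.4], [1.9, -0.5]]
tray (bay_mid)
[0.5495 0.0669 1.5053] 86.25
[[0.0, -0.8], [1.4, -1.7], [0.3, -0.8], [0.1, -0.6], [-1.7, -1.5], [-0.9, 0.5], [0.5, -0.2], [-0.8, -1.2]]
jar side [ 0.756 -0.195  0.085]
jar scene [ 0.752 -0.195  0.085]
bottle side [ 0.364 -0.198  0.15 ]
bottle scene [ 0.372 -0.195  0.15 ]
case side [ 0.591 -0.259  0.028]
case scene [ 0.569 -0.248  0.028]
```

```bash
cat >> h.py <<'E'
def Rt(psi,tilt=0):  # tool x heading psi (deg), z down, then tipped mouth-down (tool +x down) by tilt deg
    return Rot.from_euler('z',psi,degrees=True)*Rot.from_euler('x',180,degrees=True)*Rot.from_euler('y',-tilt,degrees=True)
def rel(p,psi,tilt=0,ref=None):
    if ref is None:
        s=telemetry.state(); ref=(s['position'],Rot.from_quat(s['eef_rot']))
    d=ref[1].inv().apply(np.array(p)-ref[0])*1000; w=(ref[1].inv()*Rt(psi,tilt)).as_rotvec()
    return np.round(d,1),np.round(w,4)
def mouth2tcp(xyz,psi,tilt):  # grip 63 back, 65 up from mouth; TCP 2 mm ahead of grasp
    return np.array(xyz)+Rt(psi,tilt).apply([-.063,0,-.063])
TY=86.25
def bay(n,dx=0,dy=0,z=0):
    c,s=np.cos(np.radians(TY)),np.sin(np.radians(TY)); X=.079*n+dx
    return np.array([.5495+c*X-s*dy,.0669+s*X+c*dy,.02+z])
E
python3 - <<'E'
from h import *
print(rel([.4376,-.3256,.19],-47.85))
print(Rt(-4,40).apply([1,0,0]))
E
```

```text
(array([276.8, -79.8,  58. ]), array([-1.000e-03,  5.000e-04,  1.234e+00]))
[ 0.7641784  -0.05343656 -0.64278761]
```

Emit:
step_arm(rows=[46, -13, 10, 0, 0, 0.17, 1, 92, -27, 19, 0, 0, 0.34, 1, 138, -40, 29, 0, 0, 0.51, 1, 185, -53, 39, 0, 0, 0.68, 1, 231, -67, 48, 0, 0, 0.85, 1, 277, -80, 58, 0, 0, 1.03, 1, 277, -80, 58, 0, 0, 1.2, 1, 277, -80, 58, 0, 0, 1.234, 1])

```text
clock: 1.15
position: [0.438, -0.3252, 0.19]
eef_rot: [0.914, -0.405, -0.0, -0.0]
contact_force: [0.1, -0.2, 0.5]
finger_gap: 0.0851
gripper_force: 0.0
```

```bash
python3 - <<'E'
from h import *
s=telemetry.state();print(s['clock'],s['position'],s['joint_positions'].round(2))
f,K,R,t=cam('wrist')
c,sn=np.cos(-.8352),np.sin(-.8352)
P=lambda X:np.array([.4376+c*X[0]-sn*X[1],-.3256+sn*X[0]+c*X[1],X[2]])
g=f.copy()
for X in [(-.03,-.008,.09),(.03,-.008,.09),(.03,.008,.09),(-.03,.008,.09),(.063,-.0325,.029),(.063,.0325,.029),(-.063,.0325,.029),(-.063,-.0325,.029),(.063,0,0)]:
    u=proj(K,R,t,P(X))[0];print(X,u.round(1)); cv2.circle(g,tuple(int(v) for v in u.round()),2,(255,0,0),-1)
save('w1.png',g)
E
```

```text
1.15 [ 0.43795866 -0.3251624   0.19003436] [-0.86  0.42  1.41 -0.    1.31  1.55]
(-0.03, -0.008, 0.09) [331.3 242.9]
(0.03, -0.008, 0.09) [332.  173.6]
(0.03, 0.008, 0.09) [312.1 173.6]
(-0.03, 0.008, 0.09) [312.7 242.9]
(0.063, -0.0325, 0.029) [355.  130.7]
(0.063, 0.0325, 0.029) [289.  130.6]
(-0.063, 0.0325, 0.029) [292.5 248.9]
(-0.063, -0.0325, 0.029) [351.5 248.9]
(0.063, 0, 0) [322.1 130.5]
```

View pics/w1.png

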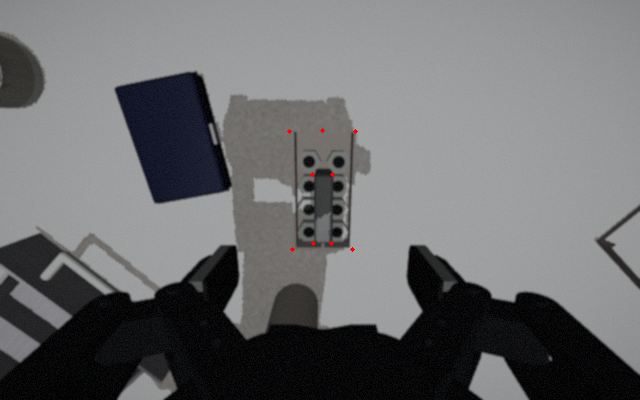

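The shaker lies as predicted, within 2 px. All eight bores are visible, in rows at v≈161, 185, 208 and 232. Descending to grasp.

Emit:
step_arm(rows=[0, 1, 25, 0, 0, 0, 1, 0, 1, 55, 0, 0, 0, 1, 0, 1, 85, 0, 0, 0, 1, 0, 1, 110, 0, 0, 0, 1, 0, 1, 121, 0, 0, 0, 1, 0, 1, 124, 0, 0, 0, 1, 0, 1, 124, 0, 0, 0, 0.6, 0, 1, 124, 0, 0, 0, 0.3])

```text
clock: 2.2
position: [0.4373, -0.3265, 0.0671]
eef_rot: [0.914, -0.405, 0.001, 0.0]
contact_force: [0.5, 0.0, 0.3]
finger_gap: 0.0515
gripper_force: 0.0
```

Emit:
step_arm(rows=[0, 0, 0, 0, 0, 0, 0, 0, 0, 0, 0, 0, 0, 0, 0, 0, 0, 0, 0, 0, 0, 0, 0, 0, 0, 0, 0, 0])

```text
clock: 2.7
position: [0.4372, -0.3262, 0.0666]
eef_rot: [0.914, -0.406, 0.0, 0.0]
contact_force: [0.3, 1.2, 2.0]
finger_gap: 0.0152
gripper_force: 60.2
```

Emit:
step_arm(rows=[0, 0, -6, 0, 0, 0, 0, 0, 0, -22, 0, 0, 0, 0, 0, 0, -48, 0, 0, 0, 0, 0, 0, -80, 0, 0, 0, 0, 0, 0, -115, 0, 0, 0, 0, 0, 0, -145, 0, 0, 0, 0, 0, 0, -165, 0, 0, 0, 0, 0, 0, -172, 0, 0, 0, 0])

```text
clock: 3.7
position: [0.4369, -0.3263, 0.2392]
eef_rot: [0.914, -0.406, 0.0, 0.0]
contact_force: [-0.4, -0.7, -3.5]
finger_gap: 0.0153
gripper_force: 59.3
```

```bash
python3 - <<'E'
from h import *
s=telemetry.state();print(s['contact_force'],s['finger_gap'],s['position'])
f,K,R,t=cam('wrist'); save('w2.png',f)
ps=-3.75
for n in(-1,0,1):
  for th in(0,22,34): print(n,th,mouth2tcp(bay(n,.003 if n<0 else 0,.045,.04),ps,th).round(4))
print(rel(mouth2tcp(bay(-1,.003,.045,.04),ps,0)+[0,0,.07],ps))
E
```

```text
[-0.35264248 -0.67696928 -3.46853752] 0.015266406598892276 [ 0.4369489  -0.32625067  0.23916419]
-1 0 [ 0.4368 -0.0019  0.123 ]
-1 22 [ 0.4649 -0.0037  0.142 ]
-1 34 [ 0.4827 -0.0049  0.1475]
0 0 [0.4417 0.074  0.123 ]
0 22 [0.4699 0.0721 0.142 ]
0 34 [0.4876 0.071  0.1475]
1 0 [0.4469 0.1528 0.123 ]
1 22 [0.475 0.151 0.142]
1 34 [0.4928 0.1498 0.1475]
(array([-240.8, -217.5,   46. ]), array([ 5.000e-04, -1.000e-03, -7.698e-01]))
```

View pics/w2.png

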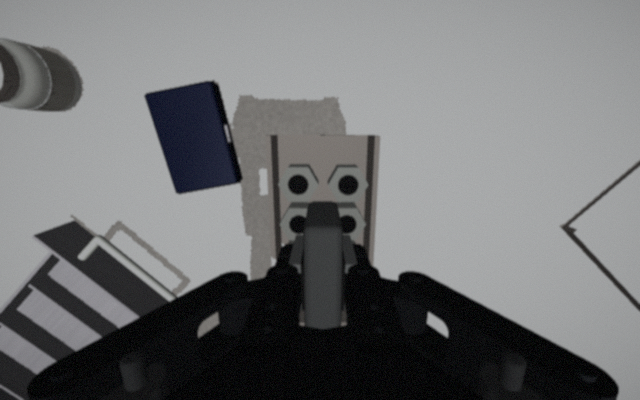

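Emit:
step_arm(rows=[-5, -4, 0, 0, 0, -0.015, 0, -19, -17, 0, 0, 0, -0.06, 0, -43, -39, 0, 0, 0, -0.14, 0, -72, -65, 0, 0, 0, -0.23, 0, -104, -94, 0, 0, 0, -0.33, 0, -135, -122, 0, 0, 0, -0.43, 0, -164, -148, 0, 0, 0, -0.52, 0, -190, -172, 0, 0, 0, -0.61, 0])

```text
clock: 4.75
position: [0.4361, -0.0674, 0.2379]
eef_rot: [0.994, -0.11, -0.0, -0.0]
contact_force: [0.3, 1.4, -2.6]
finger_gap: 0.0154
gripper_force: 59.3
```

```bash
python3 - <<'E'
from h import *
s=telemetry.state();print(s['clock'],s['position'])
p=mouth2tcp(bay(-1,.003,.045,.04),-3.75,20)
print(p,rel(p+[0,0,.02],-3.75,0),rel(p,-3.75,20))
E
```

```text
4.75 [ 0.43608379 -0.06737538  0.23789848]
[ 0.46205296 -0.00353149  0.1407479 ] (array([ 11.5, -67.9,  77.2]), array([-0.0005,  0.001 , -0.1541])) (array([ 11.5, -67.9,  97.2]), array([-0.0274, -0.3474, -0.1525]))
```

Emit:
step_arm(rows=[2, -28, 8, 0, 0, -0.06, 0, 4, -47, 22, 0, 0, -0.11, 0, 6, -60, 42, 0, 0, -0.153, 0, 8, -66, 60, 0, -0.05, -0.153, 0, 10, -68, 75, 0, -0.12, -0.153, 0, 11, -68, 87, -0.02, -0.22, -0.153, 0, 11.5, -68, 95, -0.025, -0.3, -0.153, 0, 11.5, -68, 97, -0.027, -0.347, -0.153, 0])

```text
clock: 5.75
position: [0.4629, -0.0052, 0.1404]
eef_rot: [0.984, -0.033, -0.175, -0.006]
contact_force: [-0.6, -0.2, -3.0]
finger_gap: 0.015
gripper_force: 59.3
```

```bash
cat >> h.py <<'E'
def bores(f,lo=90):
    g=cv2.cvtColor(f,cv2.COLOR_RGB2GRAY); m=((g<60)*255).astype(np.uint8); m[:, :272]=0; m[:,378:]=0; m[:lo]=0; m[275:]=0
    n,_,st,ce=cv2.connectedComponentsWithStats(m)
    return [(ce[i].round().tolist(),int(st[i,4])) for i in range(1,n) if 60<st[i,4]<700 and st[i,2]<32 and st[i,3]<32]
def look(name=None):
    s=telemetry.state(); f,K,R,t=cam('wrist'); print(round(s['clock'],2),s['position'].round(4),'tilt',np.degrees(np.arcsin(-Rot.from_quat(s['eef_rot']).as_matrix()[2,0])).round(1)); print(bores(f))
    if name: save(name,f)
    return f
def goto(n,tilt,z=.04,dy=.045):
    dx=.003 if n<0 else 0
    return rel(mouth2tcp(bay(n,dx,dy,z),-3.75,tilt),-3.75,tilt)
E
python3 - <<'E'
from h import *
print(bores(cv2.imread('pics/w2.png')))
look('w3.png')
for a in (26,30,34,38): print(goto(-1,a))
E
```

```text
[([298.0, 184.0], 290), ([348.0, 185.0], 290)]
5.75 [ 0.4629 -0.0052  0.1404] tilt 20.1
[([297.0, 184.0], 279), ([347.0, 184.0], 276)]
(array([ 5.6, -1.7, -6.4]), array([-0.0019, -0.1013, -0.0024]))
(array([ 10.6,  -1.8, -10.2]), array([-0.002 , -0.1711, -0.0023]))
(array([ 15.8,  -1.8, -13.6]), array([-0.0021, -0.2409, -0.0023]))
(array([ 21.2,  -1.8, -16.6]), array([-0.0021, -0.3107, -0.0022]))
```

View pics/w3.png

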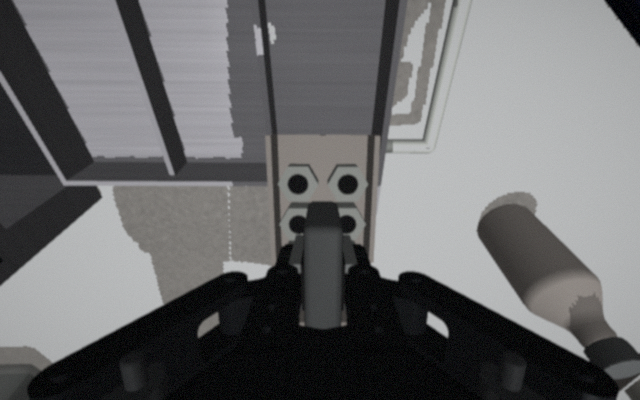

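The front bay lies under the mouth, between u≈265 and 385. The front caps are still at v=184.

Emit:
step_arm(rows=[5.5, -1.7, -6.4, 0, -0.1, 0, 0, 8, -1.8, -8.5, 0, -0.14, 0, 0])

```text
clock: 6.05
position: [0.4741, -0.0044, 0.1464]
eef_rot: [0.97, -0.033, -0.242, -0.008]
contact_force: [0.2, -0.3, -2.5]
finger_gap: 0.0154
gripper_force: 59.3
```

```bash
python3 - <<'E'
from h import *
look()
for a in (24,30,32): print(goto(-1,a))
E
```

```text
6.05 [ 0.4741 -0.0044  0.1464] tilt 28.0
[([297.0, 177.0], 290), ([348.0, 177.0], 289)]
(array([-4.5, -0.1,  5.7]), array([-0.0019,  0.0707, -0.0028]))
(array([ 2. , -0.2, -1. ]), array([-0.002 , -0.034 , -0.0027]))
(array([ 4.3, -0.2, -3.1]), array([-0.002 , -0.0689, -0.0026]))
```

Emit:
step_arm(rows=[0, 0, 0, 0, 0, 0, 0])

```text
clock: 6.22
position: [0.4736, -0.0046, 0.1464]
eef_rot: [0.97, -0.034, -0.241, -0.008]
contact_force: [0.1, -0.5, -2.5]
finger_gap: 0.0154
gripper_force: 59.3
```

```bash
python3 -c "
from h import *
look()"
```

```text
6.22 [ 0.4736 -0.0046  0.1464] tilt 27.9
[([297.0, 175.0], 291), ([348.0, 175.0], 291)]
```

Emit:
step_arm(rows=[2, 0, -1.5, 0, -0.035, 0, 0, 2, 0, -1.5, 0, -0.035, 0, 0])

```text
clock: 6.52
position: [0.4763, -0.0051, 0.1469]
eef_rot: [0.966, -0.034, -0.258, -0.009]
contact_force: [-0.3, -0.8, -3.3]
finger_gap: 0.0156
gripper_force: 59.3
```

```bash
python3 -c "
from h import *
look()"
```

```text
6.53 [ 0.4763 -0.0051  0.1469] tilt 29.9
[([298.0, 170.0], 298), ([348.0, 170.0], 294)]
```

Emit:
step_arm(rows=[2.2, 0, -2, 0, -0.035, 0, 0, 2.2, 0, -2, 0, -0.035, 0, 0, 2.2, 0, -2, 0, -0.035, 0, 0])

```text
clock: 6.95
position: [0.4791, -0.0054, 0.1477]
eef_rot: [0.961, -0.034, -0.275, -0.01]
contact_force: [-0.3, 0.4, -3.1]
finger_gap: 0.0151
gripper_force: 59.3
```

```bash
python3 -c "
from h import *
look()"
```

```text
6.95 [ 0.4791 -0.0054  0.1477] tilt 31.9
[([297.0, 147.0], 318), ([348.0, 148.0], 311), ([298.0, 196.0], 275), ([347.0, 197.0], 271)]
```

Emit:
step_arm(rows=[0, 0, 0, 0, 0, 0, 0, 0, 0, 0, 0, 0.16, 0, 0, 0, 0, 0, 0, 0.17, 0, 0])

```text
clock: 7.38
position: [0.4785, -0.0054, 0.1487]
eef_rot: [0.981, -0.035, -0.192, -0.007]
contact_force: [0.2, -0.2, -2.2]
finger_gap: 0.0152
gripper_force: 59.3
```

```bash
python3 -c "
from h import *
look()"
```

```text
7.38 [ 0.4785 -0.0054  0.1487] tilt 22.2
[([303.0, 109.0], 89), ([343.0, 109.0], 87), ([298.0, 170.0], 295), ([347.0, 171.0], 291)]
```

```bash
python3 -c "
from h import *
f,*_=cam('side'); save('s2.png',f)
print(goto(0,15),goto(0,26))"
```

```text
(array([-18.5, -76.8,  19.3]), array([-0.0015,  0.1277, -0.0051])) (array([ -6.8, -76.9,   6.9]), array([-0.002 , -0.0643, -0.0049]))
```

Emit:
step_arm(rows=[-5, -5, 5, 0, 0.06, 0, 0, -12, -17, 10, 0, 0.12, 0, 0, -18, -34, 18, 0, 0.128, 0, 0, -18.5, -52, 19, 0, 0.128, 0, 0, -18.5, -67, 19, 0, 0.128, 0, 0, -18.5, -75, 19, 0, 0.128, 0, 0, -13, -77, 14, 0, 0.04, 0, 0, -7, -77, 7, 0, -0.064, 0, 0])

```text
clock: 8.48
position: [0.476, 0.0723, 0.1442]
eef_rot: [0.974, -0.034, -0.225, -0.008]
contact_force: [0.3, 0.1, -3.5]
finger_gap: 0.0154
gripper_force: 59.3
```

```bash
python3 -c "
from h import *
look()
print(goto(0,26),goto(0,32),goto(0,33))"
```

```text
8.47 [0.476  0.0723 0.1442] tilt 26.0
[([273.0, 123.0], 69), ([298.0, 164.0], 287), ([348.0, 165.0], 285)]
(array([-2.2,  0.1,  0.4]), array([-0.0021,  0.0037, -0.0051])) (array([ 4.7,  0.1, -5.9]), array([-0.0023, -0.101 , -0.005 ])) (array([ 5.9,  0.1, -6.8]), array([-0.0024, -0.1185, -0.005 ]))
```

Emit:
step_arm(rows=[4.7, 0, -5.9, 0, -0.1, 0, 0, 4.7, 0, -5.9, 0, -0.1, 0, 0])

```text
clock: 8.78
position: [0.4832, 0.0713, 0.1461]
eef_rot: [0.962, -0.034, -0.272, -0.009]
contact_force: [-0.5, -1.1, -3.5]
finger_gap: 0.0154
gripper_force: 59.4
```

```bash
python3 -c "
from h import *
look()"
```

```text
8.78 [0.4832 0.0713 0.1461] tilt 31.6
[([298.0, 114.0], 233), ([348.0, 119.0], 262), ([297.0, 192.0], 266), ([347.0, 193.0], 262)]
```

Emit:
step_arm(rows=[0, 0, 0, 0, 0.16, 0, 0, 0, 0, 0, 0, 0.18, 0, 0])

```text
clock: 9.07
position: [0.4813, 0.0718, 0.1482]
eef_rot: [0.982, -0.035, -0.183, -0.006]
contact_force: [-0.6, 0.2, -2.3]
finger_gap: 0.0152
gripper_force: 59.4
```

```bash
python3 -c "
from h import *
look()
print(goto(1,15),goto(1,26))"
```

```text
9.07 [0.4813 0.0718 0.1482] tilt 21.1
[([304.0, 98.0], 214), ([344.0, 97.0], 215), ([296.0, 175.0], 270), ([346.0, 176.0], 269)]
(array([-16.4, -78.6,  18. ]), array([-0.0013,  0.1084, -0.0047])) (array([ -4.5, -78.6,   5.8]), array([-0.0018, -0.0836, -0.0046]))
```

Emit:
step_arm(rows=[-5, -5, 5, 0, 0.05, 0, 0, -11, -17, 10, 0, 0.1, 0, 0, -16, -34, 17, 0, 0.108, 0, 0, -16.5, -53, 18, 0, 0.108, 0, 0, -16.5, -69, 18, 0, 0.108, 0, 0, -16.5, -77, 18, 0, 0.108, 0, 0, -11, -78.6, 13, 0, 0.03, 0, 0, -4.5, -78.6, 6, 0, -0.08, 0, 0])

```text
clock: 10.12
position: [0.4818, 0.1507, 0.1436]
eef_rot: [0.974, -0.034, -0.225, -0.008]
contact_force: [0.5, 0.1, -1.6]
finger_gap: 0.015
gripper_force: 59.4
```

```bash
python3 -c "
from h import *
look()
print(goto(1,32),goto(1,36),goto(1,40))"
```

```text
10.12 [0.4818 0.1507 0.1436] tilt 26.0
[([297.0, 171.0], 270), ([347.0, 172.0], 269)]
(array([ 3.6, -0.4, -6.2]), array([-0.0026, -0.1006, -0.0052])) (array([ 8.5, -0.4, -9.9]), array([-0.0028, -0.1704, -0.0051])) (array([ 13.7,  -0.5, -13.3]), array([-0.003 , -0.2402, -0.005 ]))
```

Emit:
step_arm(rows=[3.6, 0, -6.2, 0, -0.1, 0, 0, 3.6, 0, -6.2, 0, -0.1, 0, 0, 3.6, 0, -6.2, 0, -0.1, 0, 0, 8.5, 0, -9.9, 0, -0.17, 0, 0, 8.5, 0, -9.9, 0, -0.17, 0, 0, 8.5, 0, -9.9, 0, -0.17, 0, 0, 8.5, 0, -9.9, 0, -0.17, 0, 0, 8.5, 0, -9.9, 0, -0.17, 0, 0])

```text
clock: 11.18
position: [0.4934, 0.1495, 0.1485]
eef_rot: [0.952, -0.034, -0.305, -0.011]
contact_force: [-0.7, -0.9, -2.0]
finger_gap: 0.015
gripper_force: 59.5
```

```bash
python3 -c "
from h import *
f=look('w4.png')"
```

```text
11.18 [0.4934 0.1495 0.1485] tilt 35.6
[([345.0, 97.0], 253), ([300.0, 109.0], 194)]
```

View pics/w4.png

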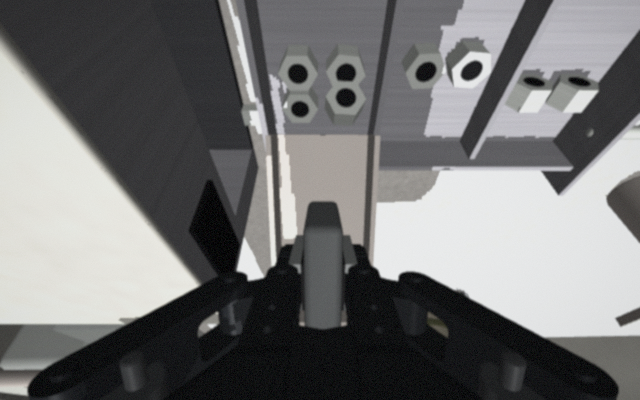

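The wrist view shows all eight caps in the tray: 4 in the rear bay at (298–346, 73–109), 2 in the middle at (425,70) and (470,70), and 2 in the front at (535,93) and (575,93). The channels look empty. Levelling and lifting next.

```bash
python3 -c "
from h import *
print(rel([.475,.1495,.24],-3.75,0),rel([.485,.1495,.19],-3.75,18))"
```

```text
(array([-68.2,   1.3, -63.7]), array([-0.0015,  0.621 , -0.005 ])) (array([-31. ,   0.6, -28.9]), array([-0.0022,  0.3069, -0.0046]))
```

Emit:
step_arm(rows=[-8, 0, -8, 0, 0.06, 0, 0, -20, 0, -19, 0, 0.18, 0, 0, -31, 0.6, -29, 0, 0.307, 0, 0, -42, 1, -39, 0, 0.42, 0, 0, -54, 1, -50, 0, 0.53, 0, 0, -64, 1, -60, 0, 0.6, 0, 0, -68, 1.3, -64, 0, 0.62, 0, 0])

```text
clock: 12.1
position: [0.4749, 0.1496, 0.2409]
eef_rot: [0.999, -0.035, 0.0, -0.0]
contact_force: [0.4, 0.1, -1.6]
finger_gap: 0.0158
gripper_force: 59.5
```

```bash
python3 -c "
from h import *
s=telemetry.state();print(s['position'])
print(rel([.437,-.326,.24],-47.85,0))"
```

```text
[0.47492257 0.14957496 0.24088093]
(array([ -4.5, 477.1,   0.8]), array([-1.000e-04,  0.000e+00,  7.649e-01]))
```

Emit:
step_arm(rows=[0, 12, 0, 0, 0, 0.02, 0, 0, 45, 0, 0, 0, 0.07, 0, 0, 95, 0, 0, 0, 0.15, 0, -2, 150, 0, 0, 0, 0.24, 0, -2, 205, 0, 0, 0, 0.33, 0, -3, 260, 0, 0, 0, 0.42, 0, -4, 315, 0, 0, 0, 0.51, 0, -4, 370, 0, 0, 0, 0.6, 0])

```text
clock: 13.1
position: [0.4445, -0.222, 0.239]
eef_rot: [0.944, -0.331, -0.002, -0.0]
contact_force: [1.1, -0.2, -2.1]
finger_gap: 0.0155
gripper_force: 59.4
```

```bash
python3 -c "
from h import *
s=telemetry.state();print(s['position'])
print(rel([.437,-.326,.24],-47.85,0))"
```

```text
[ 0.44453673 -0.22197777  0.23904371]
(array([59.1, 85.9, -1.1]), array([0.0012, 0.0038, 0.1598]))
```

Emit:
step_arm(rows=[26, 38, 0, 0, 0, 0.07, 0, 46, 66, 0, 0, 0, 0.13, 0, 56, 81, 0, 0, 0, 0.16, 0, 59, 86, 10, 0, 0.003, 0.16, 0, 59, 86, 35, 0, 0.003, 0.16, 0, 59, 86, 75, 0, 0.003, 0.16, 0, 59, 86, 115, 0, 0.003, 0.16, 0, 59, 86, 140, 0, 0.003, 0.16, 0])

```text
clock: 14.1
position: [0.4375, -0.3214, 0.0976]
eef_rot: [0.915, -0.403, -0.001, -0.0]
contact_force: [0.1, -0.1, -1.1]
finger_gap: 0.0153
gripper_force: 59.4
```

```bash
python3 -c "
from h import *
s=telemetry.state();print(s['position'])
print(rel([.437,-.326,.0665],-47.85,0))"
```

```text
[ 0.43746316 -0.32144848  0.0976087 ]
(array([ 3.1,  3.4, 31.1]), array([0.0007, 0.0016, 0.0065]))
```

Emit:
step_arm(rows=[1, 1, 15, 0, 0.0016, 0, 0, 1, 1, 25, 0, 0.0016, 0, 0, 1, 1, 29, 0, 0.0016, 0, 0, 1, 1, 31, 0, 0.0016, 0, 0, 1, 1, 31, 0, 0.0016, 0, 0, 1, 1, 31, 0, 0.0016, 0, 0])

```text
clock: 14.85
position: [0.438, -0.325, 0.0693]
eef_rot: [0.915, -0.403, 0.002, 0.001]
contact_force: [0.3, 0.7, -1.3]
finger_gap: 0.0154
gripper_force: 59.4
```

Emit:
step_arm(rows=[0, 0, 2, 0, 0, 0, 0, 0, 0, 3, 0, 0, 0, 0, 0, 0, 3, 0, 0, 0, 0])

```text
clock: 15.22
position: [0.4382, -0.325, 0.0665]
eef_rot: [0.915, -0.403, 0.002, 0.001]
contact_force: [-0.4, 0.2, 4.4]
finger_gap: 0.0151
gripper_force: 60.3
```

Contact is 4.4 N upward, so I'm releasing and rising.

Emit:
step_arm(rows=[0, 0, 0, 0, 0, 0, 0.3, 0, 0, 0, 0, 0, 0, 0.6, 0, 0, 0, 0, 0, 0, 0.8, 0, 0, 0, 0, 0, 0, 0.8, 0, 0, -15, 0, 0, 0, 0.8, 0, 0, -50, 0, 0, 0, 0.8, 0, 0, -100, 0, 0, 0, 0.8, 0, 0, -130, 0, 0, 0, 0.8])

```text
clock: 16.23
position: [0.438, -0.3247, 0.1995]
eef_rot: [0.915, -0.403, 0.003, 0.002]
contact_force: [0.3, -0.2, -0.1]
finger_gap: 0.0685
gripper_force: 0.0
```

```bash
cat >> h.py <<'E'
def push(s,zt,tilt=15,psi=-3.75+0):
    # tool: z down leaning so body is toward -tray x; s = tray-x coordinate of TCP (from bay_mid as found), y=0
    c,sn=np.cos(np.radians(TY)),np.sin(np.radians(TY))
    p=np.array([.5495+c*s,.0669+sn*s,zt])
    base=Rot.from_euler('z',psi,degrees=True)*Rot.from_euler('x',180,degrees=True)*Rot.from_euler('x',tilt,degrees=True)
    return p,base
def relp(p,R0):
    st=telemetry.state(); ref=Rot.from_quat(st['eef_rot'])
    return np.round(ref.inv().apply(p-st['position'])*1000,1),np.round((ref.inv()*R0).as_rotvec(),4)
E
python3 - <<'E'
from h import *
f,*_=cam('side'); g,*_=cam('scene'); w,*_=cam('wrist')
L=cv2.resize(f[160:360,230:430],(400,400)); Rr=cv2.resize(g[145:285,140:410],(400,207))
save('chk.png',np.hstack([L,np.vstack([Rr,cv2.resize(w,(309,193))[:, :].copy() if 0 else cv2.resize(w,(400,193))])]))
for s,z in((-.22,.17),(-.22,.05)):
    p,R0=push(s,z); print(p,R0.apply([0,0,1]),relp(p,R0))
E
```

```text
[ 0.53511131 -0.15262896  0.17      ] [ 0.01692758  0.25826489 -0.96592583] (array([ -61.8, -187.8,   27.4]), array([ 0.2527, -0.1068, -0.7598]))
[ 0.53511131 -0.15262896  0.05      ] [ 0.01692758  0.25826489 -0.96592583] (array([ -62.7, -187.9,  147.4]), array([ 0.2527, -0.1068, -0.7598]))
```

View pics/chk.png

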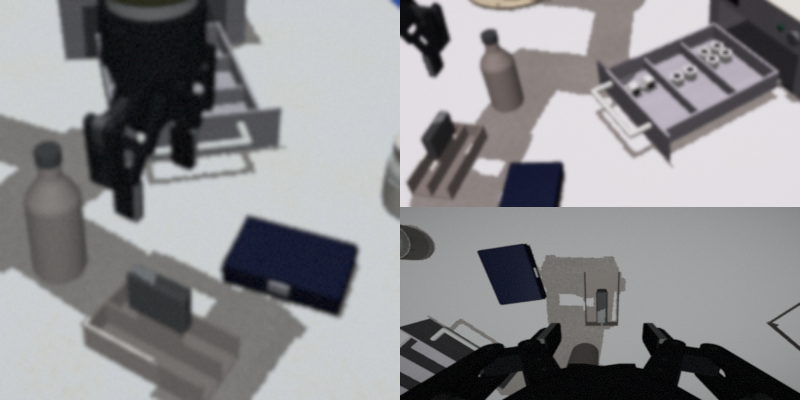

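The shaker stands empty and upright, and the caps in the tray are 2/2/4. Going to the handle with the fingers shut.

Emit:
step_arm(rows=[-4, -10, 2, 0.02, -0.01, -0.06, 0.3, -14, -40, 6, 0.06, -0.025, -0.18, 0, -26, -80, 12, 0.11, -0.05, -0.33, 0, -39, -120, 18, 0.16, -0.07, -0.48, 0, -52, -155, 23, 0.21, -0.09, -0.63, 0, -60, -180, 27, 0.25, -0.105, -0.75, 0, -62, -188, 27, 0.253, -0.107, -0.76, 0, -62, -188, 27, 0.253, -0.107, -0.76, 0])

```text
clock: 17.38
position: [0.5346, -0.1521, 0.1682]
eef_rot: [0.991, -0.033, 0.002, -0.132]
contact_force: [0.5, -0.5, -0.8]
finger_gap: -0.0001
gripper_force: 0.0
```

```bash
python3 - <<'E'
from h import *
s=telemetry.state();print(s['position'],s['finger_gap'])
for a,z in((-.22,.08),(-.22,.045),(-.19,.045),(.05,.045),(.1,.045)):
    p,R0=push(a,z); print(relp(p,R0))
E
```

```text
[ 0.53455992 -0.15206292  0.16823242] -6.865530078417877e-05
(array([ 0.9, 23.6, 85. ]), array([-0.0027,  0.0035, -0.0026]))
(array([  1.1,  32.7, 118.8]), array([-0.0027,  0.0035, -0.0026]))
(array([  1. ,   3.8, 126.6]), array([-0.0027,  0.0035, -0.0026]))
(array([   0.7, -227.9,  189.4]), array([-0.0027,  0.0035, -0.0026]))
(array([   0.6, -276.2,  202.5]), array([-0.0027,  0.0035, -0.0026]))
```

Emit:
step_arm(rows=[1, 8, 25, 0, 0, 0, 0, 1, 20, 65, 0, 0, 0, 0, 1, 28, 95, 0, 0, 0, 0, 1, 32, 113, 0, 0, 0, 0, 1, 33, 119, 0, 0, 0, 0, 1, 25, 121, 0, 0, 0, 0, 1, 14, 124, 0, 0, 0, 0, 1, 4, 126.6, 0, 0, 0, 0])

```text
clock: 18.38
position: [0.5375, -0.1219, 0.046]
eef_rot: [0.991, -0.032, 0.003, -0.132]
contact_force: [-0.5, 0.0, -0.9]
finger_gap: -0.0004
gripper_force: 0.0
```

Emit:
step_arm(rows=[0, -8, 2, 0, 0, 0, 0, 0, -15, 4, 0, 0, 0, 0, 0, -22, 6, 0, 0, 0, 0, 0, -30, 8, 0, 0, 0, 0, 0, -40, 11, 0, 0, 0, 0, 0, -52, 14, 0, 0, 0, 0])

```text
clock: 19.12
position: [0.541, -0.0685, 0.0454]
eef_rot: [0.991, -0.033, 0.003, -0.132]
contact_force: [1.2, -2.0, -0.4]
finger_gap: 0.0003
gripper_force: 0.9
```

Emit:
step_arm(rows=[0, -13, 3.5, 0, 0, 0, 0, 0, -26, 7, 0, 0, 0, 0, 0, -39, 10.5, 0, 0, 0, 0, 0, -52, 14, 0, 0, 0, 0, 0, -65, 17.5, 0, 0, 0, 0, 0, -78, 21, 0, 0, 0, 0, 0, -91, 24.5, 0, 0, 0, 0, 0, -104, 28, 0, 0, 0, 0])

```text
clock: 20.12
position: [0.5479, 0.0393, 0.0456]
eef_rot: [0.991, -0.033, 0.003, -0.132]
contact_force: [1.1, -2.5, -1.0]
finger_gap: 0.0001
gripper_force: 0.9
```

```bash
python3 - <<'E'
from h import *
f,*_=cam('scene'); save('p1.png',f[120:290,200:460])
E
```

```text
(no output)
```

View pics/p1.png

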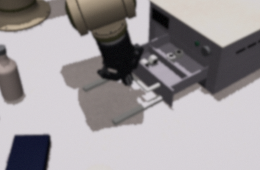

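The drawer is about half in, and the fingers are on the handle. Continuing gently.

Emit:
step_arm(rows=[0, -12, 3.2, 0, 0, 0, 0, 0, -24, 6.4, 0, 0, 0, 0, 0, -36, 9.6, 0, 0, 0, 0, 0, -48, 12.8, 0, 0, 0, 0, 0, -60, 16, 0, 0, 0, 0, 0, -70, 18.7, 0, 0, 0, 0, 0, -78, 21, 0, 0, 0, 0, 0, -84, 22.5, 0, 0, 0, 0])

```text
clock: 21.18
position: [0.5536, 0.1257, 0.0459]
eef_rot: [0.991, -0.032, 0.003, -0.132]
contact_force: [1.0, -1.8, -0.3]
finger_gap: -0.0
gripper_force: 0.8
```

Emit:
step_arm(rows=[0, -4, 1.1, 0, 0, 0, 0, 0, -8, 2.1, 0, 0, 0, 0, 0, -12, 3.2, 0, 0, 0, 0])

```text
clock: 21.55
position: [0.5544, 0.1377, 0.046]
eef_rot: [0.991, -0.033, 0.003, -0.132]
contact_force: [0.8, -1.1, 0.1]
finger_gap: -0.0001
gripper_force: 0.8
```

Emit:
step_arm(rows=[0, -2, 0.5, 0, 0, 0, 0, 0, -4, 1.1, 0, 0, 0, 0])

```text
clock: 21.8
position: [0.5546, 0.1418, 0.0459]
eef_rot: [0.991, -0.033, 0.003, -0.132]
contact_force: [1.0, -1.3, -0.5]
finger_gap: 0.0
gripper_force: 0.8
```

Emit:
step_arm(rows=[0, -3, 0.8, 0, 0, 0, 0, 0, -6, 1.6, 0, 0, 0, 0])

```text
clock: 22.05
position: [0.5551, 0.1481, 0.046]
eef_rot: [0.991, -0.033, 0.003, -0.132]
contact_force: [0.3, -2.5, 0.2]
finger_gap: 0.0001
gripper_force: 0.8
```

Emit:
step_arm(rows=[0, -3, 0.8, 0, 0, 0, 0, 0, -5, 1.3, 0, 0, 0, 0])

```text
clock: 22.3
position: [0.5554, 0.1516, 0.046]
eef_rot: [0.991, -0.032, 0.003, -0.13]
contact_force: [-3.4, -19.7, 4.8]
finger_gap: 0.0001
gripper_force: 10.2
```

Force jumped to 20 N, so the drawer is at its stop. Backing off and checking.

Emit:
step_arm(rows=[0, 10, -2.7, 0, 0, 0, 0, 0, 30, -8, 0, 0, 0, 0, 0, 60, -20, 0, 0, 0, 0, 0, 95, -60, 0, 0, 0, 0, 0, 140, -110, 0, 0, 0, 0, 0, 190, -150, 0, 0, 0, 0, 0, 240, -170, 0, 0, 0, 0, 0, 250, -175, 0, 0, 0, 0])

```text
clock: 23.3
position: [0.5368, -0.1366, 0.15]
eef_rot: [0.991, -0.034, 0.004, -0.132]
contact_force: [-0.9, 0.4, -0.2]
finger_gap: -0.0003
gripper_force: 0.0
```

```bash
python3 - <<'E'
from h import *
s=telemetry.state();print(s['clock'],s['position'])
f,*_=cam('scene'); g,*_=cam('side')
save('end.png',np.vstack([cv2.resize(f[130:330,130:530],(800,400))[:300] ,cv2.resize(g[90:370,220:480],(557,600))[:300,:].copy() if 0 else cv2.resize(g[120:360,0:640],(800,300))]))
E
```

```text
23.3 [ 0.53678887 -0.13655763  0.14995462]
```

View pics/end.png

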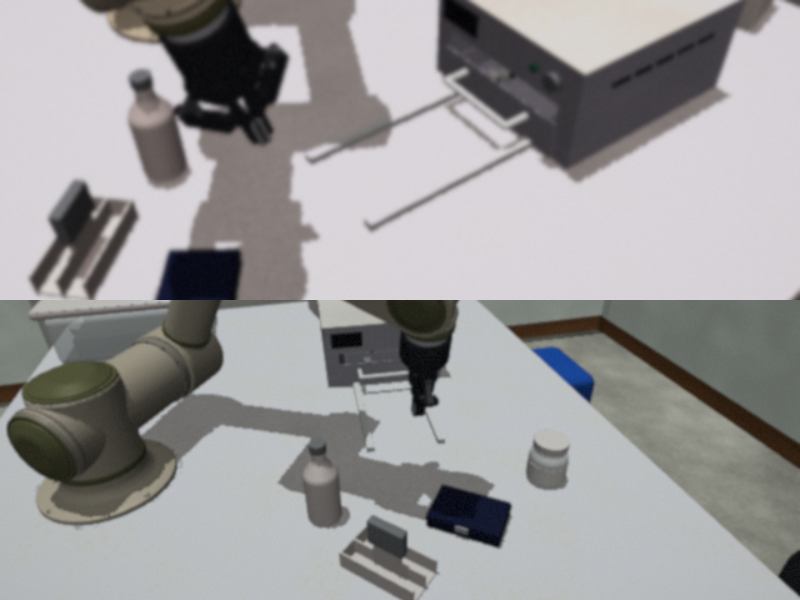

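The drawer front at about (500,95) in the top half is flush in the oven. The shaker stands empty, and the bottle, case and jar haven't moved.

```bash
python3 -c "
from h import *
print(r.sign_off())"
```

```text
the job is handed in; nothing more can be done
None
```

The job is handed in at 23 s of the 72 s: all eight caps are in the tray (2 front, 2 middle, 4 rear), the empty shaker is standing upright on the bench, and the drawer was pushed gently to its stop; the bottle, jar and case were not touched.

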